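Lock the load bar of a can tray

TASK

Get the delivery tray ready to travel: holding the red knob, slide the load bar up until the row of orange cans is closed up against the end stop and snugly squeezed (about 10 newtons between the cans; they dent at 25). Keep that squeeze while you turn the knob clockwise until the sprung pawl drops into the notch of the cam, then let go, with the row still squeezed and the bar locked. Leave the other things alone.

Things in the scene. Friction and masses are not known exactly. Their poses are not given: they have to be found in the camera images.
- tray: Blue delivery tray fixed on the table, 280 x 500 mm. Origin: underside; +y along it, to the end stop. From -x to +x: near lane (green cans), divider, loaded lane (60 mm wide, orange cans), two rails along y, 50 mm high, that carry the load bar. The end stop, a plate across that lane, is pinned somewhere 180 to 225 mm towards +y, just where is not measured. Only the knob is higher than the cans.
- load_bar: Dark steel carriage, 70 mm long, about 1 kg, sliding on the rails along the tray's y (1.5 N friction) until locked. Origin: on the knob's axis at the tray's underside, axes as the tray's. Its arm crosses the loaded lane; on it a sprung rubber-faced press plate (50 x 46 mm, face 50 mm towards the tray's +y from the knob's axis, yields 2.5 N per mm, 10 mm at most) meets the first can.
- knob_grip (a point): Grip point of the red bar of the cam knob on the load bar: on the knob's vertical axis, 112 mm above the table. The bar is 54 mm long (this point's x axis, level), 14 mm thick (its y axis: pinch across this) and 28 mm high (94 to 122 mm above the table). Just below it the steel cam disc, 61 mm in diameter with its top at 89 mm, turns with it.
- knob (a joint): Angle of the cam knob (rad), growing clockwise seen from above; range -0.1 to 1.75, starts at 0 to 0.35, unlocked. It turns under a light, even drag (0.05 to 0.2 N m) to about 0.9; there the notch reaches the roller and the pawl, dropping in, pulls the knob on to 1.1 to 1.3. Beyond 1.3 it gets much stiffer (0.4 to 0.8 N m) as the roller is lifted out again, which unlocks the bar.
- pawl (a joint): Travel (m) of the sprung pawl: brass block with a roller on the cam's rim, on the tray's +x side of the knob, with a yellow leg and brake shoe. -0.001 to 0.003: on the rim, bar free. About 0.006, nearer the knob's axis: dropped into the notch; its shoe then brakes the bar on the outer rail (holds some 16 N or more along it).
- can_a: Small full drinks can, orange with a white band, 53 mm in diameter, 90 mm tall, 0.14 to 0.22 kg, standing in the loaded lane: the first from the load bar. There are gaps of 3 to 15 mm between the cans and 3 to 50 mm before the end stop. Origin: centre of its underside, z up.
- can_b: Small full drinks can, orange with a white band, 53 mm in diameter, 90 mm tall, 0.14 to 0.22 kg, standing in the loaded lane: the middle one. There are gaps of 3 to 15 mm between the cans and 3 to 50 mm before the end stop. Origin: centre of its underside, z up.
- can_c: Small full drinks can, orange with a white band, 53 mm in diameter, 90 mm tall, 0.14 to 0.22 kg, standing in the loaded lane: the last, next to the end stop. There are gaps of 3 to 15 mm between the cans and 3 to 50 mm before the end stop. Origin: centre of its underside, z up.
- spare_can_a: Green can of the same size standing in the tray's near lane; to be left alone. Origin: centre of its underside.
- spare_can_b: Green can of the same size standing in the tray's near lane; to be left alone. Origin: centre of its underside.
- bottle_green: Green drinks bottle, 64 mm diameter, 200 mm tall, standing on the table; to be left alone. Origin: underside.
- bottle_amber: Amber drinks bottle with a red cap, 64 mm diameter, 200 mm tall, standing on the table; to be left alone. Origin: underside.
- tape_roll: Roll of packing tape lying on the table, 100 mm diameter, 48 mm high; to be left alone. Origin: underside.
- scanner: Black hand scanner lying on the table, about 130 x 62 x 30 mm; to be left alone. Origin: underside.
There are look-alikes about, which are no part of the job. Leave any yellow look-alike of the can_c alone. What is shaped like the can_a but pink is not meant.

How it is judged:
On the way, in this order (a step that is already met when the one before it is completed fails the run):
1. with the pawl still up on the rim, the row is closed up and squeezed against the end stop (contact force between can_b and can_c above 5 N and value of joint pawl below 0.0035 m), for 0.2 s.
2. the pawl has dropped into the notch of the cam (value of joint pawl above 0.0045 m), for 0.2 s.
At the end, for the whole second after the job is handed in: The pawl is down in the notch (its travel over 4.5 mm), the row is still squeezed (6.5 to 14.5 N between the first and the middle can, over 5 N between the middle and the last, which bears on the end stop) and the three orange cans stand upright (within 0.08 rad) (value of joint pawl above 0.0045 m and contact force between can_a and can_b between 6.5 and 14.5 N and contact force between can_b and can_c above 5 N and angle between each of can_a, can_b, can_c's own z axis and vertical below 0.08 rad); the robot touches nothing.
It fails at once if the cans of the row are squeezed together with more than 25 N (they dent) (contact force between can_a and can_b above 25 N or contact force between can_b and can_c above 25 N).
It fails at once if an orange can is tipped by more than 0.3 rad (angle between any of can_a, can_b, can_c's own z axis and vertical above 0.3 rad).
It fails at once if one of the things to be left alone is moved by more than 20 mm (distance of any of spare_can_a, spare_can_b, bottle_green, bottle_amber, tape_roll, scanner from where it was at the start of the episode above 0.02 m).
It also fails if it takes over 48 s, if anything falls off the work surface, if the arm or the gripper's body presses on something with over 40 N, if the wrist force passes 120 N, or if a joint passes its speed limit or range.

ROBOT

A 7-joint arm with a two-finger parallel gripper is mounted at the origin on the work surface. World frame = base frame: x ahead of the robot, y to its left, z up, the work surface at z = 0. Lengths are in m, angles in rad, forces in N, time in s.
With the tool pointing down it reaches from about 0.425 to 0.875 m from the base axis. Payload 4.7 kg.
Tool frame: the origin (TCP) lies between the finger pads; the fingertips stand 17 mm ahead of it and the grasp point (between the pads) lies 2 mm behind it (robot.tcp_to_tips is the z of the fingertips in the tool frame, in m); z points along the fingers, y is the direction in which the jaws open and shut (so a half turn about z gives the same grasp; the last joint's range is limited). The gripper opens to 87 mm and grips with 3 to 60 N. Pads are 19 mm wide; open, the fingers measure 117 mm over their backs; the gripper's body (75 mm by 190 mm) begins 51 mm behind the grasp point.
Start: joints at [-1.315, 0.321, -0.07, 1.45, 0.023, 1.371, -0.057], TCP at [0.156, 0.631, 0.24] pointing down, gripper open.
Joint ranges: [-2.86, 2.86], [-0.3, 2.09], [-1.38, 1.24], [0.06, 2.45], [-1.56, 4.7], [0.09, 2.05], [-2.69, 2.69]. Speed limits (rad/s): [2.57, 2.57, 3.14, 3.14, 3.14, 3.14, 3.14].

INTERFACE

Orientations are given as a 3x3 rotation matrix whose columns are the frame's x, y, z axes.
In Python, from bench import robot gives the robot as it stands.
- The arm moves only by the tool play_rows, never from a script. Its argument "rows" is a list of rows, each a list of 3 entries, a list of its own where there are three numbers: the opening in per cent of the stroke, from 0 (shut) to 100 (fully open), then the shift along the tool's x, y, z in cm, then the turn about the tool's z in degrees. A call has exactly 10 rows; each row is the pose to reach, as a shift and turn from the pose commanded when the call began, along the tool's axes at that moment; what a row does not reach only later rows make up. A row lasts 1/12 s, in which the tool goes at most 41.7 mm and 7.16 degrees, less where a joint would pass 70% of its speed; a pose out of reach is approached as far as the arm can. A call with a gripper value outside its range is refused whole. The fingers move at their own pace and stop on an object; the grip force is fixed at half the most. Time passes only in rows, so rows that repeat a pose let the fingers close, or fill a call up. It gives the time, the measured TCP pose, the force and the opening at its end, in the units of the state.
- robot.sense(): the state, without advancing time (a new reading comes with each control period).
- robot.capture(name): name is "scene" or "top"; returns a dict with "frame" (384x512x3 uint8, red, green, blue), "depth" (384x512 float32, m along the optical axis (not along the pixel's ray), 0 where there is no reading), "intrinsics" (3x3 intrinsics, pixels), "R" (3x3) and "t" (3): a world point X has camera coordinates R X + t. Camera axes: x right, y down, z forward; pixel columns grow to the right and rows downward; lengths in m; the calibration is good to about 2 mm. A picture is of the moment at which its call begins.
- robot.job_done(): hands the job in, once; it reports no verdict.
The state is a dict: "clock": time; "joint_pos": joint angles; "qd": joint speeds; "tau": joint torques, N m; "tool_pos": TCP position; "tcp_rot": TCP orientation; "force": force on the tool from outside, world axes, zero at the start; "wrist_torque": the same for the moment, N m; "finger_gap": opening from 0.0 (shut) to 1.0 (fully open).
Only numpy, scipy, OpenCV 4.12 (cv2) and the standard library are available. Lean on these libraries where they do the work, as an engineer would, in place of code of your own. Each camera call takes 0.05 s, during which the arm holds its last target.

## Working session

There is one attempt and no reset: what is moved stays moved. The work goes in short steps, Python scripts to look and compute and a tool call to move; the robot and the scene stay as the last step left them, time stands still between calls to the robot, and variables do not carry over. Pictures are saved under pics/ and viewed, and the job is handed in when it is done.

Besides the shell and the picture viewer there is one more tool, called as name(argument=value, ...) on one line, values as JSON. play_rows: Moves the arm, as the interface text tells. Its arguments: {"type":"object","properties":{"rows":{"type":"array","items":{"type":"array"}}},"required":["rows"]}

```bash
ls; mkdir -p pics
python3 - <<'E'
from bench import robot
import cv2, numpy as np
for n in ["scene","top"]:
    c=robot.capture(n)
    cv2.imwrite(f"pics/{n}0.png",c["frame"][:,:,::-1]); np.savez(f"{n}0.npz",**c)
    print(n,c["intrinsics"].tolist(),c["R"].round(4).tolist(),c["t"])
s=robot.sense(); print({k:np.round(v,4).tolist() for k,v in s.items()}); print(robot.tcp_to_tips)
E
```

```text
pics
scene [[372.0582353302729, 0.0, 258.8984737729182], [0.0, 372.0582353302729, 195.66966745159897], [0.0, 0.0, 1.0]] [[0.5605, 0.828, 0.0166], [0.5527, -0.359, -0.7521], [-0.6168, 0.4307, -0.6588]] [-0.31594454 -0.20607078  1.65544777]
top [[477.03579989790694, 0.0, 260.234826986822], [0.0, 477.03579989790694, 188.11061370613487], [0.0, 0.0, 1.0]] [[0.0449, -0.999, 0.0033], [-0.9778, -0.0446, -0.2049], [0.2048, 0.006, -0.9788]] [0.01174343 0.51521762 1.52303921]
{'clock': 0.1, 'joint_pos': [-1.3149, 0.3217, -0.0701, 1.4515, 0.0226, 1.3708, -0.0569], 'qd': [0.0002, -0.0015, 0.0009, -0.0019, -0.0001, 0.0004, 0.0011], 'tau': [-0.0001, -49.2574, -0.4057, -31.3399, -0.0642, 0.0395, 0.0001], 'tool_pos': [0.1556, 0.6306, 0.2386], 'tcp_rot': [[-0.9709, 0.2394, -0.0003], [0.2394, 0.9709, -0.0017], [-0.0001, -0.0017, -1.0]], 'force': [-0.4339, 0.0227, -0.1244], 'wrist_torque': [0.0236, 0.0009, 0.0274], 'finger_gap': 0.9969}
0.017
```

View pics/scene0.png

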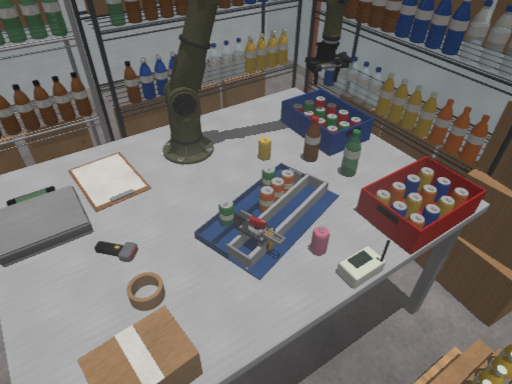

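View pics/top0.png

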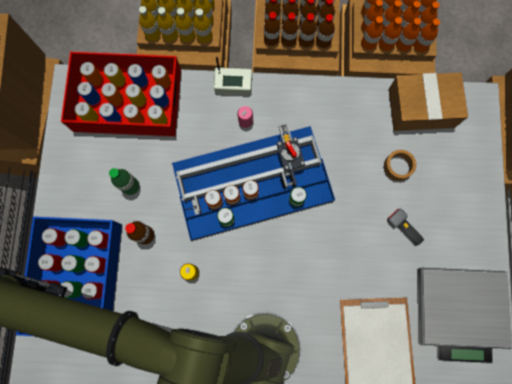

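The tray is at top-image pixels (175–335, 125–240). The red knob is near (291,148), the orange cans near (213–250, 190) and the end stop near (195,205). The pink and yellow decoys are at (245,117) and (188,271). I'll zoom in next.

```bash
cat > h.py <<'E'
import numpy as np, cv2
def ray(c,u,v,z):
    K,R,t=c["intrinsics"],c["R"],c["t"]
    d=R.T@np.linalg.solve(K,[u,v,1.]); o=-R.T@t
    return o+d*(z-o[2])/d[2]
def pts(c):
    K,R,t=c["intrinsics"],c["R"],c["t"]; D=c["depth"]
    v,u=np.mgrid[:D.shape[0],:D.shape[1]]
    P=np.stack([(u-K[0,2])*D/K[0,0],(v-K[1,2])*D/K[1,1],D],-1)
    return (P-t)@R
def proj(c,X):
    p=c["intrinsics"]@(c["R"]@np.asarray(X)+c["t"]); return p[:2]/p[2]
E
python3 - <<'E'
import numpy as np,cv2
from h import *
t=dict(np.load("top0.npz")); s=dict(np.load("scene0.npz"))
cv2.imwrite("pics/topz.png",cv2.resize(t["frame"][115:245,165:345,::-1],None,fx=4.4,fy=4.4,interpolation=cv2.INTER_CUBIC))
cv2.imwrite("pics/scz.png",cv2.resize(s["frame"][155:275,190:350,::-1],None,fx=4.8,fy=4.8,interpolation=cv2.INTER_CUBIC))
for n,c,(r0,r1,c0,c1) in [("top",t,(115,245,165,345)),("scene",s,(155,275,190,350))]:
    P=pts(c); hsv=cv2.cvtColor(c["frame"],cv2.COLOR_RGB2HSV)
    m=np.zeros(hsv.shape[:2],bool); m[r0:r1,c0:c1]=1
    red=m&((hsv[...,0]<5)|(hsv[...,0]>174))&(hsv[...,1]>150)&(hsv[...,2]>90)
    nn,l,st,ce=cv2.connectedComponentsWithStats(red.astype(np.uint8))
    for i in range(1,nn):
        if st[i,4]>8:
            q=P[l==i]; print(n,st[i],ce[i].round(1),np.median(q,0).round(4),q.min(0).round(3),q.max(0).round(3))
E
```

```text
top [165 115   7  12  57] [168.6 120.6] [0.7252 0.345  0.1076] [0.695 0.338 0.003] [0.772 0.378 0.116]
top [285 142  12  15  68] [290.8 149.2] [ 0.6323 -0.0582  0.1219] [ 0.609 -0.075  0.076] [ 0.664 -0.04   0.13 ]
scene [250 217  11   5  27] [255.  218.9] [ 0.6284 -0.0621  0.1221] [ 0.615 -0.074  0.119] [ 0.647 -0.051  0.125]
```

View pics/topz.png

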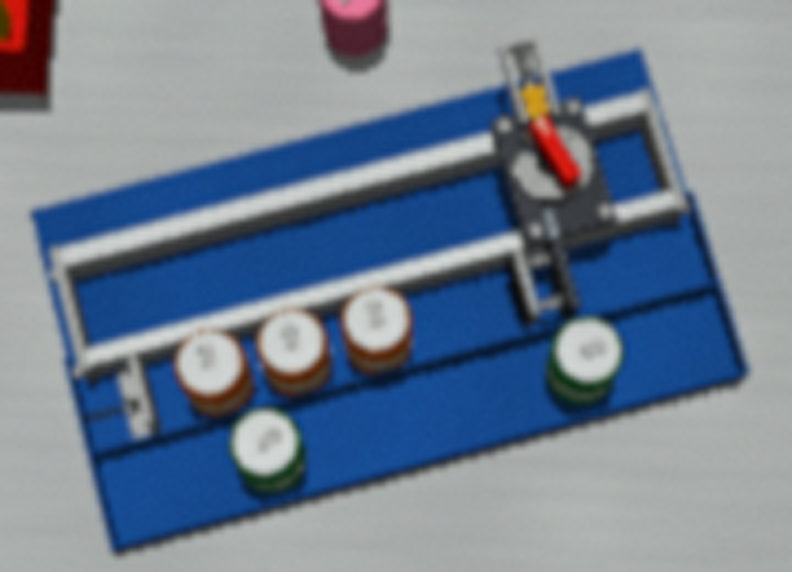

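View pics/scz.png

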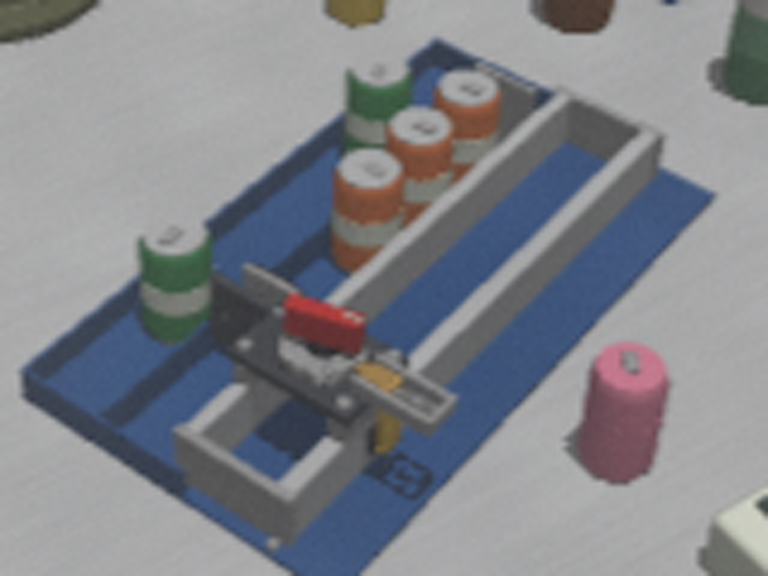

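Run:
```python
import numpy as np,cv2
from h import *
t=dict(np.load("top0.npz")); s=dict(np.load("scene0.npz"))
# tray outline from top: blue+everything inside -> blue mask hull
hsv=cv2.cvtColor(t["frame"],cv2.COLOR_RGB2HSV)
m=(hsv[...,0]>100)&(hsv[...,0]<125)&(hsv[...,1]>130); m[:115]=0;m[250:]=0;m[:,:168]=0;m[:,345:]=0
ys,xs=np.nonzero(m); W=np.array([ray(t,u,v,0.006)[:2] for u,v in zip(xs,ys)])
r=cv2.minAreaRect(W.astype(np.float32)*1000); print("tray rect",r)
# rails lines: Hough? use long-axis from rect
P=pts(t)
for n,c,box in [("top",t,(130,235,175,335)),("scene",s,(160,270,195,345))]:
    P=pts(c); g=np.zeros(P.shape[:2],bool); g[box[0]:box[1],box[2]:box[3]]=1
    h=cv2.cvtColor(c["frame"],cv2.COLOR_RGB2HSV)
    zz=P[...,2]
    # can tops: bright, z .085-.1
    k=g&(zz>0.084)&(zz<0.104)&(h[...,1]<60)&(h[...,2]>130)
    nn,l,st,ce=cv2.connectedComponentsWithStats(k.astype(np.uint8))
    for i in range(1,nn):
        if st[i,4]>20:
            q=P[l==i]; print(n,st[i],ce[i].round(1),"med z",np.median(q[:,2]).round(4),"ray",ray(c,*ce[i],np.median(q[:,2])).round(4))
    red=g&((h[...,0]<6)|(h[...,0]>172))&(h[...,1]>130)&(h[...,2]>80)&(zz>0.117)&(zz<.128)
    v,u=np.nonzero(red); X=np.array([ray(c,a,b,.122)[:2] for a,b in zip(u,v)])
    rr=cv2.minAreaRect(X.astype(np.float32)*1000); print(n,"red top",len(u),X.mean(0),rr)
    cc=X-X.mean(0); w,V=np.linalg.eigh(cc.T@cc/len(cc)); print(np.sqrt(w*12),np.degrees(np.arctan2(V[1,1],V[0,1])))
    d=g&(zz>0.083)&(zz<0.092)&(h[...,1]<60)
    q=P[d];
```

```text
tray rect ((546.233154296875, 63.53955078125), (274.2353210449219, 502.23248291015625), 18.15128517150879)
top [292 144   7  12  36] [295.7 148.7] med z 0.0896 ray [ 0.6439 -0.0757  0.0896]
top [282 150  10  10  48] [285.9 155.1] med z 0.0901 ray [ 0.6206 -0.0443  0.0901]
top [243 180  15  15 158] [250.2 187. ] med z 0.0937 ray [0.5077 0.0671 0.0937]
top [224 186  15  14 159] [230.7 192.3] med z 0.0936 ray [0.4878 0.129  0.0936]
top [291 188  15  14 163] [298.2 194.2] med z 0.0934 ray [ 0.4915 -0.088   0.0934]
top [205 190  15  15 161] [212.2 196.9] med z 0.0932 ray [0.4701 0.1873 0.0932]
top [218 208  15  15 165] [224.6 215. ] med z 0.093 ray [0.4133 0.1441 0.093 ]
top red top 59 [ 0.63197456 -0.05870755] ((632.0137939453125, -58.52593994140625), (51.762290954589844, 14.20433521270752), 33.004459381103516)
[0.01410737 0.05039432] -147.83333933166193
scene [262 166  13   7  68] [268.5 168.8] med z 0.0939 ray [0.4116 0.1446 0.0939]
scene [281 170  13   7  65] [287.  172.9] med z 0.0941 ray [0.4696 0.1879 0.0941]
scene [271 177  13   8  74] [277.1 180.6] med z 0.094 ray [0.4867 0.13   0.094 ]
scene [260 186  14   8  81] [266.5 189.5] med z 0.0937 ray [0.5062 0.0693 0.0937]
scene [218 199  15   9  96] [225.6 203.1] med z 0.0939 ray [ 0.4893 -0.0872  0.0939]
scene [249 226   8   8  28] [252.4 229.2] med z 0.0894 ray [ 0.6364 -0.0757  0.0894]
scene red top 52 [ 0.63565297 -0.06039785] ((636.417724609375, -59.152339935302734), (51.190696716308594, 15.32578182220459), 29.641374588012695)
[0.01467808 0.05012673] -153.00372570391482
```

play_rows(rows=[[100,[0,0,-4],0],[100,[-1,-1,-6],0],[100,[-4,-3.5,-6],5],[100,[-7,-6.2,-6],11],[100,[-10,-8.8,-6],17],[100,[-13,-11.5,-6],23],[100,[-16,-14.1,-6],29],[100,[-19,-16.8,-6],35],[100,[-22,-19.4,-6],41],[100,[-25,-22,-6],47]])

```text
clock: 0.93
tool_pos: [0.3463, 0.3556, 0.2993]
tcp_rot: [[-0.483, 0.876, -0.0], [0.876, 0.483, -0.0], [0.0, -0.0, -1.0]]
force: [0.9, 1.7, 0.1]
finger_gap: 0.997
```

```bash
cat >> h.py <<'E'
def toolshift(s,target,az):
    R=np.array(s["tcp_rot"]); d=R.T@(np.array(target)-np.array(s["tool_pos"]))
    cur=np.degrees(np.arctan2(R[1,0],R[0,0])); turn=(cur-az+180)%360-180
    return (d*100).round(2),cur.round(2),turn.round(2)
E
python3 - <<'E'
from bench import robot
from h import *
s=robot.sense(); print(s["clock"],s["tool_pos"],np.round(s["joint_pos"],3),np.round(s["force"],2)); print(toolshift(s,[.633,-.0595,.18],31.5))
t=dict(np.load("top0.npz"))
# tray long edges for yaw
hsv=cv2.cvtColor(t["frame"],cv2.COLOR_RGB2HSV)
m=(hsv[...,0]>100)&(hsv[...,0]<125)&(hsv[...,1]>130); m[:115]=0;m[250:]=0;m[:,:168]=0;m[:,345:]=0
for name,f in (("far",np.min),("near",np.max)):
    us=[u for u in range(195,275)] if name=="far" else [u for u in range(200,325)]
    X=np.array([ray(t,u,f(np.nonzero(m[:,u])[0]),.006)[:2] for u in us])
    l=cv2.fitLine(X.astype(np.float32),cv2.DIST_HUBER,0,.001,.001).ravel(); print(name,np.degrees(np.arctan2(l[1],l[0])),l)
# rail tops z~.05
E
```

```text
0.9333 [0.34633135 0.35560446 0.29931327] [-1.039 -0.035  0.182  1.734  0.006  1.442 -0.354] [0.87 1.71 0.08]
(array([-50.19,   5.08,  11.92]), np.float64(118.85), np.float64(87.35))
far -71.87242 [ 0.3111338  -0.95036614  0.66665506  0.1308441 ]
near -71.82747 [ 0.3118794  -0.9501217   0.41664857  0.02400622]
```

play_rows(rows=[[60,[-4,0.4,0],6],[60,[-8,0.8,0],12],[60,[-12,1.2,0],18],[60,[-16,1.6,0],24],[60,[-20,2,0],30],[60,[-24,2.4,0],36],[60,[-28,2.8,0],42],[60,[-32,3.2,0],48],[60,[-36,3.6,0],54],[60,[-40,4,0],60]])

```text
clock: 1.77
tool_pos: [0.576, 0.0261, 0.2994]
tcp_rot: [[0.517, 0.856, -0.0], [0.856, -0.517, 0.0], [0.0, -0.0, -1.0]]
force: [0.3, -0.1, 1.0]
finger_gap: 0.605
```

Run:
```python
from bench import robot
from h import *
s=robot.sense(); print(s["clock"],s["tool_pos"],np.round(s["joint_pos"],3),np.round(s["force"],2)); print(toolshift(s,[.633,-.0595,.18],31.5))
```

```text
1.7667 [0.57602416 0.02606849 0.29942927] [-0.622  0.151  0.6    1.567 -0.086  1.45  -0.56 ] [ 0.27 -0.07  1.01]
(array([-4.38,  9.3 , 11.94]), np.float64(58.87), np.float64(27.37))
```

play_rows(rows=[[60,[-1.5,3,2],6],[60,[-3,6,4],12],[60,[-4.4,9.3,7],19],[60,[-4.4,9.3,10],25],[60,[-4.4,9.3,12],27.4],[60,[-4.4,9.3,12],27.4],[60,[-4.4,9.3,12],27.4],[60,[-4.4,9.3,12],27.4],[60,[-4.4,9.3,12],27.4],[60,[-4.4,9.3,12],27.4]])

```text
clock: 2.6
tool_pos: [0.6338, -0.0573, 0.1817]
tcp_rot: [[0.85, 0.527, 0.003], [0.527, -0.85, 0.001], [0.003, 0.001, -1.0]]
force: [0.9, -0.1, 0.0]
finger_gap: 0.6
```

Run:
```python
from bench import robot
from h import *
s=robot.sense(); print(s["clock"],s["tool_pos"],np.round(s["joint_pos"],3),np.round(s["force"],2),np.round(s["wrist_torque"],3)); print(toolshift(s,[.633,-.0595,.111],31.5))
for n in ["scene","top"]:
    c=robot.capture(n); f=c["frame"][:,:,::-1]
    f=f[155:275,190:350] if n=="scene" else f[115:245,165:345]
    cv2.imwrite(f"pics/{n}1.png",cv2.resize(f,None,fx=4.4,fy=4.4,interpolation=cv2.INTER_CUBIC))
```

```text
2.6 [ 0.63378266 -0.05729179  0.18167984] [-0.495  0.376  0.692  1.589 -0.249  1.263 -0.778] [ 0.93 -0.08  0.05] [-0.077  0.192 -0.032]
(array([-0.21,  0.14,  7.07]), np.float64(31.83), np.float64(0.33))
```

View pics/scene1.png

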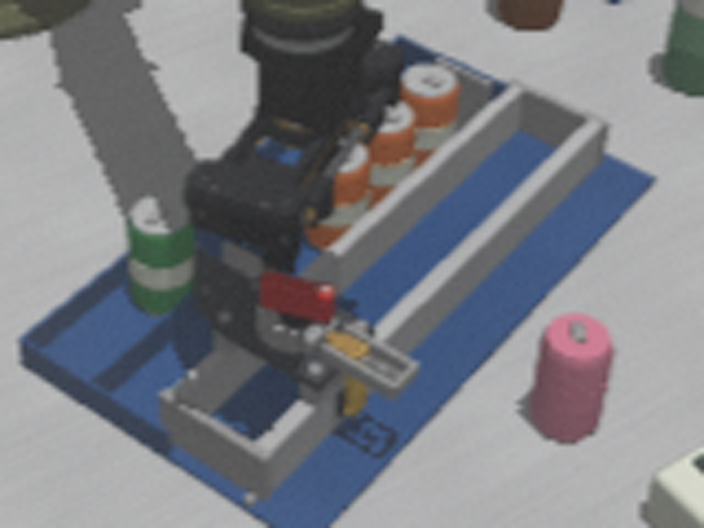

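play_rows(rows=[[60,[-0.1,0.1,2],0.3],[60,[-0.2,0.1,4],0.3],[60,[-0.2,0.1,5.5],0.3],[60,[-0.2,0.1,6.5],0.3],[60,[-0.2,0.1,6.9],0.3],[60,[-0.2,0.1,6.9],0.3],[60,[-0.2,0.1,6.9],0.3],[60,[-0.2,0.1,6.9],0.3],[60,[-0.2,0.1,6.9],0.3],[60,[-0.2,0.1,6.9],0.3]])

```text
clock: 3.53
tool_pos: [0.6321, -0.0596, 0.1114]
tcp_rot: [[0.853, 0.522, 0.001], [0.522, -0.853, 0.0], [0.001, 0.001, -1.0]]
force: [-0.2, 0.5, 0.2]
finger_gap: 0.597
```

Run:
```python
from bench import robot
from h import *
s=robot.sense(); print(s["clock"],s["tool_pos"],np.round(s["joint_pos"],3),np.round(s["force"],2),np.round(s["wrist_torque"],3)); print(toolshift(s,[.633,-.0595,.111],31.5))
for n in ["scene"]:
    c=robot.capture(n); f=c["frame"][:,:,::-1]
    f=f[155:275,190:350] if n=="scene" else f[115:245,165:345]
    cv2.imwrite(f"pics/{n}2.png",cv2.resize(f,None,fx=4.4,fy=4.4,interpolation=cv2.INTER_CUBIC))
```

```text
3.5333 [ 0.63210771 -0.05964208  0.11141714] [-0.474  0.438  0.67   1.663 -0.294  1.142 -0.749] [-0.22  0.49  0.24] [-0.068  0.167  0.024]
(array([0.08, 0.03, 0.04]), np.float64(31.45), np.float64(-0.05))
```

View pics/scene2.png

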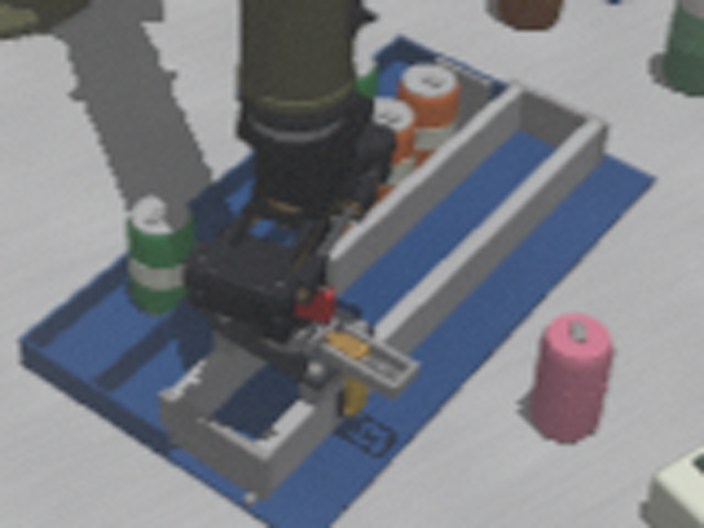

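play_rows(rows=[[0,[0,0,0],0],[0,[0,0,0],0],[0,[0,0,0],0],[0,[0,0,0],0],[0,[0,0,0],0],[0,[0,0,0],0],[0,[0,0,0],0],[0,[0,0,0],0],[0,[0,0,0],0],[0,[0,0,0],0]])

```text
clock: 4.42
tool_pos: [0.6314, -0.0595, 0.1105]
tcp_rot: [[0.853, 0.522, -0.0], [0.522, -0.853, 0.0], [-0.0, -0.0, -1.0]]
force: [-1.5, 0.4, 0.3]
finger_gap: 0.26
```

```bash
cat > st.py <<'E'
from bench import robot
from h import *
s=robot.sense(); R=np.array(s["tcp_rot"]); p=np.array(s["tool_pos"]); f=np.array(s["force"])
y=np.array([np.cos(np.radians(108.15)),np.sin(np.radians(108.15)),0]); x=np.array([y[1],-y[0],0])
print("t",round(s["clock"],2),"pos",p.round(4),"tray xy",(x@p).round(4),(y@p).round(4),"F tray xyz",(x@f).round(2),(y@f).round(2),f[2].round(2),"tq",np.round(s["wrist_torque"],3),"gap",s["finger_gap"].__round__(3),"az",np.degrees(np.arctan2(R[1,0],R[0,0])).round(2))
print("q",np.round(s["joint_pos"],3)); print("1cm tray y in tool cm:",(R.T@y).round(3))
E
python3 st.py
```

```text
t 4.42 pos [ 0.6314 -0.0595  0.1105] tray xy 0.5815 -0.2532 F tray xyz -1.25 0.86 0.26 tq [0.002 0.266 0.02 ] gap 0.26 az 31.45
q [-0.474  0.439  0.669  1.664 -0.294  1.142 -0.749]
1cm tray y in tool cm: [ 0.23  -0.973  0.   ]
```

play_rows(rows=[[0,[0,0,0],0],[0,[0,0,0],0],[0,[0,0,0],0],[0,[0,0,0],0],[0,[0,0,0],0],[0,[0,0,0],0],[0,[0,0,0],0],[0,[0,0,0],0],[0,[0,0,0],0],[0,[0,0,0],0]])

```text
clock: 5.25
tool_pos: [0.6315, -0.0595, 0.1105]
tcp_rot: [[0.853, 0.522, -0.0], [0.522, -0.853, 0.0], [-0.0, -0.0, -1.0]]
force: [-2.1, 1.1, 1.2]
finger_gap: 0.26
```

```bash
python3 st.py
```

```text
t 5.25 pos [ 0.6315 -0.0595  0.1105] tray xy 0.5815 -0.2532 F tray xyz -1.66 1.75 1.16 tq [0.11  0.443 0.023] gap 0.26 az 31.45
q [-0.474  0.439  0.669  1.664 -0.294  1.142 -0.749]
1cm tray y in tool cm: [ 0.23  -0.973  0.   ]
```

Run:
```python
from bench import robot
from h import *
for n in ["scene","top"]:
    c=robot.capture(n); f=c["frame"][:,:,::-1]
    f=f[185:255,220:300] if n=="scene" else f[115:205,245:345]
    cv2.imwrite(f"pics/{n}3.png",cv2.resize(f,None,fx=8 if n=="scene" else 6,fy=8 if n=="scene" else 6,interpolation=cv2.INTER_CUBIC))
```

```text
(no output)
```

View pics/scene3.png

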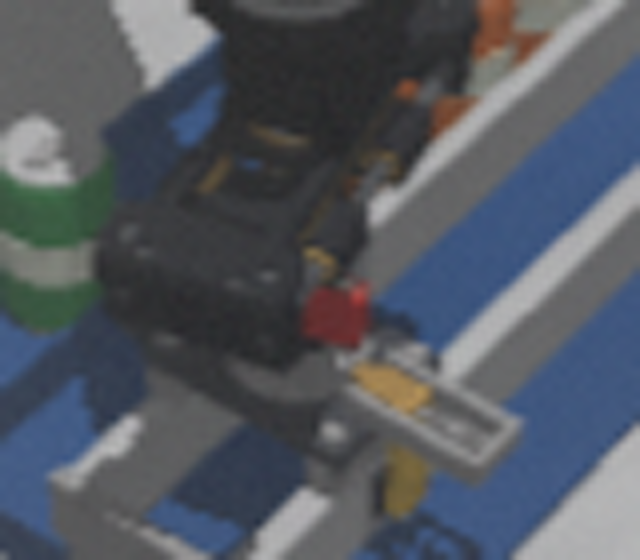

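View pics/top3.png

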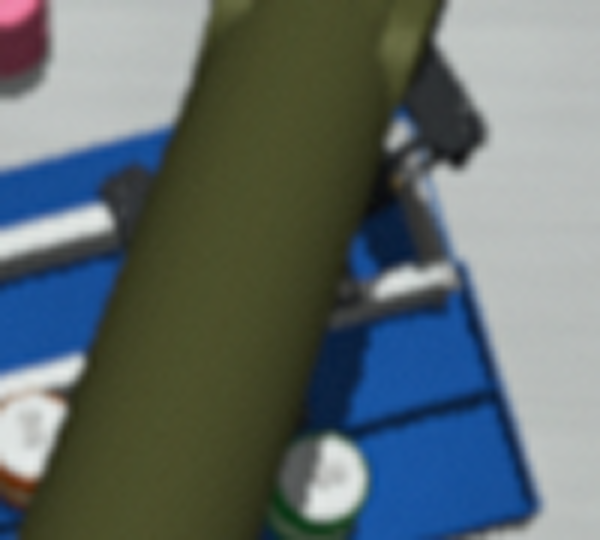

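play_rows(rows=[[0,[0.07,-0.29,0],0],[0,[0.23,-0.97,0],0],[0,[0.46,-1.95,0],0],[0,[0.69,-2.92,0],0],[0,[0.92,-3.89,0],0],[0,[1.15,-4.87,0],0],[0,[1.38,-5.84,0],0],[0,[1.56,-6.62,0],0],[0,[1.68,-7.1,0],0],[0,[1.73,-7.3,0],0]])

```text
clock: 6.18
tool_pos: [0.6076, 0.0135, 0.1105]
tcp_rot: [[0.852, 0.523, -0.001], [0.523, -0.852, 0.001], [-0.0, -0.001, -1.0]]
force: [-1.1, -1.4, -0.1]
finger_gap: 0.259
```

```bash
python3 st.py
```

```text
t 6.18 pos [0.6076 0.0135 0.1105] tray xy 0.5816 -0.1765 F tray xyz -1.47 -1.02 -0.06 tq [-0.503  0.294  0.014] gap 0.259 az 31.55
q [-0.603  0.378  0.658  1.733 -0.255  1.119 -0.887]
1cm tray y in tool cm: [ 0.232 -0.973  0.001]
```

play_rows(rows=[[0,[0.05,-0.2,0],0],[0,[0.09,-0.4,0],0],[0,[0.14,-0.6,0],0],[0,[0.18,-0.78,0],0],[0,[0.23,-0.97,0],0],[0,[0.28,-1.17,0],0],[0,[0.32,-1.36,0],0],[0,[0.37,-1.56,0],0],[0,[0.41,-1.75,0],0],[0,[0.46,-1.95,0],0]])

```text
clock: 7.02
tool_pos: [0.6019, 0.0307, 0.1106]
tcp_rot: [[0.853, 0.522, 0.0], [0.522, -0.853, -0.0], [-0.0, 0.0, -1.0]]
force: [0.6, -3.0, -1.4]
finger_gap: 0.261
```

```bash
python3 st.py;  python3 - <<'E'
from bench import robot
from h import *
for n in ["scene"]:
    c=robot.capture(n); f=c["frame"][:,:,::-1]
    f=f[155:275,190:350]
    cv2.imwrite(f"pics/{n}4.png",cv2.resize(f,None,fx=5,fy=5,interpolation=cv2.INTER_CUBIC))
E
```

```text
t 7.02 pos [0.6019 0.0307 0.1106] tray xy 0.5816 -0.1583 F tray xyz -0.31 -3.01 -1.39 tq [-0.798  0.154  0.03 ] gap 0.261 az 31.44
q [-0.634  0.365  0.655  1.746 -0.244  1.113 -0.925]
1cm tray y in tool cm: [ 0.23  -0.973 -0.   ]
```

View pics/scene4.png

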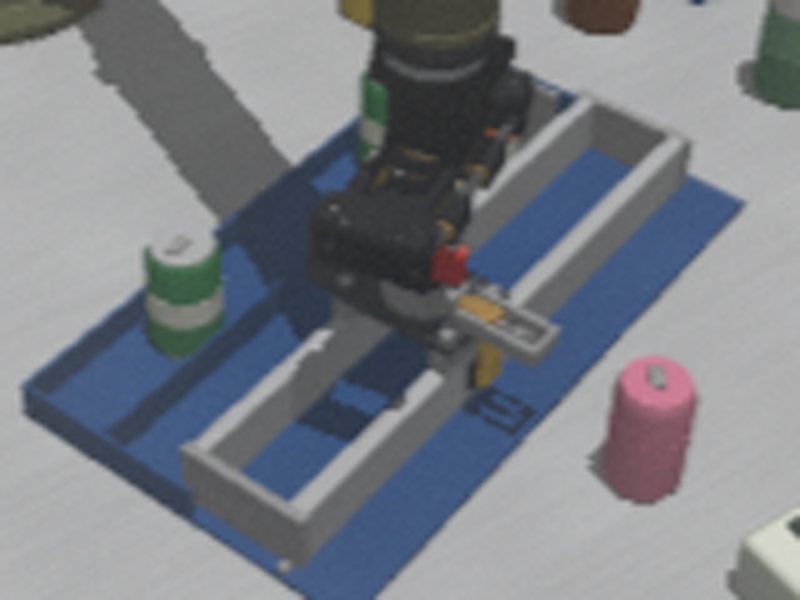

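play_rows(rows=[[0,[0.02,-0.07,0],0],[0,[0.03,-0.14,0],0],[0,[0.05,-0.2,0],0],[0,[0.06,-0.27,0],0],[0,[0.08,-0.34,0],0],[0,[0.1,-0.41,0],0],[0,[0.11,-0.48,0],0],[0,[0.13,-0.54,0],0],[0,[0.14,-0.61,0],0],[0,[0.16,-0.68,0],0]])

```text
clock: 7.9
tool_pos: [0.5997, 0.0374, 0.1106]
tcp_rot: [[0.853, 0.522, -0.0], [0.522, -0.853, 0.0], [-0.0, -0.0, -1.0]]
force: [-1.0, -4.5, -1.0]
finger_gap: 0.256
```

```bash
python3 st.py
```

```text
t 7.9 pos [0.5997 0.0374 0.1106] tray xy 0.5816 -0.1513 F tray xyz -2.37 -4.0 -0.95 tq [-1.035  0.127 -0.015] gap 0.256 az 31.44
q [-0.646  0.36   0.653  1.751 -0.241  1.112 -0.938]
1cm tray y in tool cm: [ 0.23  -0.973  0.   ]
```

play_rows(rows=[[0,[0.02,-0.07,0],0],[0,[0.03,-0.14,0],0],[0,[0.05,-0.2,0],0],[0,[0.06,-0.27,0],0],[0,[0.08,-0.34,0],0],[0,[0.1,-0.41,0],0],[0,[0.11,-0.48,0],0],[0,[0.13,-0.54,0],0],[0,[0.14,-0.61,0],0],[0,[0.16,-0.68,0],0]])

```text
clock: 8.73
tool_pos: [0.5978, 0.0434, 0.1106]
tcp_rot: [[0.853, 0.521, 0.0], [0.521, -0.853, -0.001], [0.0, 0.001, -1.0]]
force: [-0.3, -5.9, -0.7]
finger_gap: 0.257
```

```bash
python3 st.py
```

```text
t 8.73 pos [0.5978 0.0434 0.1106] tray xy 0.5816 -0.145 F tray xyz -2.1 -5.48 -0.72 tq [-1.286  0.073  0.039] gap 0.257 az 31.42
q [-0.657  0.356  0.652  1.755 -0.238  1.11  -0.951]
1cm tray y in tool cm: [ 0.23  -0.973 -0.001]
```

play_rows(rows=[[0,[0.01,-0.05,0],0],[0,[0.02,-0.1,0],0],[0,[0.03,-0.14,0],0],[0,[0.05,-0.19,0],0],[0,[0.06,-0.24,0],0],[0,[0.07,-0.29,0],0],[0,[0.08,-0.34,0],0],[0,[0.09,-0.39,0],0],[0,[0.1,-0.43,0],0],[0,[0.11,-0.48,0],0]])

```text
clock: 9.57
tool_pos: [0.5962, 0.0481, 0.1106]
tcp_rot: [[0.853, 0.521, 0.0], [0.521, -0.853, -0.001], [0.0, 0.001, -1.0]]
force: [0.4, -5.4, -1.3]
finger_gap: 0.259
```

```bash
python3 st.py
```

```text
t 9.57 pos [0.5962 0.0481 0.1106] tray xy 0.5815 -0.14 F tray xyz -1.27 -5.29 -1.33 tq [-1.256 -0.038  0.024] gap 0.259 az 31.42
q [-0.665  0.353  0.65   1.758 -0.235  1.109 -0.961]
1cm tray y in tool cm: [ 0.23  -0.973 -0.001]
```

play_rows(rows=[[0,[0.01,-0.05,0],0],[0,[0.02,-0.1,0],0],[0,[0.03,-0.14,0],0],[0,[0.05,-0.19,0],0],[0,[0.06,-0.24,0],0],[0,[0.07,-0.29,0],0],[0,[0.08,-0.34,0],0],[0,[0.09,-0.39,0],0],[0,[0.1,-0.43,0],0],[0,[0.11,-0.48,0],0]])

```text
clock: 10.4
tool_pos: [0.5947, 0.0528, 0.1106]
tcp_rot: [[0.853, 0.521, 0.001], [0.521, -0.853, -0.001], [0.0, 0.001, -1.0]]
force: [1.5, -5.4, -2.3]
finger_gap: 0.26
```

```bash
python3 st.py
```

```text
t 10.4 pos [0.5947 0.0528 0.1106] tray xy 0.5816 -0.1351 F tray xyz -0.29 -5.59 -2.34 tq [-1.269 -0.007  0.037] gap 0.26 az 31.42
q [-0.672  0.35   0.649  1.761 -0.233  1.108 -0.97 ]
1cm tray y in tool cm: [ 0.23  -0.973 -0.001]
```

Run:
```python
from h import *
t=dict(np.load("top0.npz"));P=pts(t)
y=np.array([np.cos(np.radians(108.15)),np.sin(np.radians(108.15)),0]); x=np.array([y[1],-y[0],0])
for v in range(198,212,2):
    print(v,[(u,(x@P[v,u]).round(3),(y@P[v,u]).round(3),P[v,u,2].round(3)) for u in range(190,206,2)])
for p in [(.5077,.0671,0),(.4878,.129,0),(.4701,.1873,0),(.5062,.0693,0),(.4867,.13,0),(.4696,.1879,0)]: print((x@p).round(4),(y@p).round(4))
```

```text
198 [(190, np.float64(0.534), np.float64(0.107), np.float64(0.03)), (192, np.float64(0.536), np.float64(0.101), np.float64(0.017)), (194, np.float64(0.537), np.float64(0.096), np.float64(0.003)), (196, np.float64(0.52), np.float64(0.084), np.float64(0.071)), (198, np.float64(0.533), np.float64(0.083), np.float64(0.002)), (200, np.float64(0.531), np.float64(0.076), np.float64(0.005)), (202, np.float64(0.529), np.float64(0.07), np.float64(0.004)), (204, np.float64(0.527), np.float64(0.063), np.float64(0.008))]
200 [(190, np.float64(0.534), np.float64(0.111), np.float64(0.001)), (192, np.float64(0.533), np.float64(0.105), np.float64(-0.0)), (194, np.float64(0.529), np.float64(0.097), np.float64(0.01)), (196, np.float64(0.512), np.float64(0.085), np.float64(0.081)), (198, np.float64(0.522), np.float64(0.083), np.float64(0.022)), (200, np.float64(0.524), np.float64(0.078), np.float64(0.005)), (202, np.float64(0.522), np.float64(0.071), np.float64(0.006)), (204, np.float64(0.522), np.float64(0.065), np.float64(-0.0))]
202 [(190, np.float64(0.526), np.float64(0.112), np.float64(0.007)), (19
[... 1890 characters left out ...]
float64(0.078), np.float64(0.004)), (204, np.float64(0.495), np.float64(0.072), np.float64(-0.002))]
210 [(190, np.float64(0.499), np.float64(0.119), np.float64(0.008)), (192, np.float64(0.499), np.float64(0.113), np.float64(0.003)), (194, np.float64(0.496), np.float64(0.106), np.float64(0.004)), (196, np.float64(0.494), np.float64(0.099), np.float64(0.01)), (198, np.float64(0.48), np.float64(0.088), np.float64(0.07)), (200, np.float64(0.485), np.float64(0.084), np.float64(0.037)), (202, np.float64(0.489), np.float64(0.08), np.float64(0.005)), (204, np.float64(0.488), np.float64(0.073), np.float64(0.003))]
0.5033 -0.0944
0.5037 -0.0294
0.5051 0.0315
0.5026 -0.0918
0.503 -0.0281
0.5048 0.0323
```

play_rows(rows=[[0,[0.02,-0.07,0],0],[0,[0.03,-0.14,0],0],[0,[0.05,-0.2,0],0],[0,[0.06,-0.27,0],0],[0,[0.08,-0.34,0],0],[0,[0.1,-0.41,0],0],[0,[0.11,-0.48,0],0],[0,[0.13,-0.54,0],0],[0,[0.14,-0.61,0],0],[0,[0.16,-0.68,0],0]])

```text
clock: 11.23
tool_pos: [0.5925, 0.0595, 0.1106]
tcp_rot: [[0.853, 0.521, 0.001], [0.521, -0.853, -0.001], [0.0, 0.001, -1.0]]
force: [0.3, -4.7, -1.6]
finger_gap: 0.261
```

```bash
python3 st.py
```

```text
t 11.23 pos [0.5925 0.0595 0.1106] tray xy 0.5816 -0.1281 F tray xyz -1.18 -4.51 -1.58 tq [-1.287 -0.059  0.035] gap 0.261 az 31.42
q [-0.684  0.347  0.647  1.765 -0.23   1.107 -0.984]
1cm tray y in tool cm: [ 0.23  -0.973 -0.001]
```

play_rows(rows=[[0,[0.01,-0.05,0],0],[0,[0.02,-0.1,0],0],[0,[0.03,-0.14,0],0],[0,[0.05,-0.19,0],0],[0,[0.06,-0.24,0],0],[0,[0.07,-0.29,0],0],[0,[0.07,-0.3,0],0],[0,[0.07,-0.3,0],0],[0,[0.07,-0.3,0],0],[0,[0.07,-0.3,0],0]])

```text
clock: 12.07
tool_pos: [0.5914, 0.0628, 0.1106]
tcp_rot: [[0.853, 0.522, 0.0], [0.522, -0.853, -0.0], [0.0, 0.0, -1.0]]
force: [0.6, -5.5, -1.5]
finger_gap: 0.263
```

```bash
python3 st.py
```

```text
t 12.07 pos [0.5914 0.0628 0.1106] tray xy 0.5816 -0.1246 F tray xyz -1.11 -5.44 -1.5 tq [-1.233 -0.066  0.046] gap 0.263 az 31.44
q [-0.688  0.345  0.646  1.766 -0.229  1.107 -0.99 ]
1cm tray y in tool cm: [ 0.23  -0.973 -0.   ]
```

play_rows(rows=[[0,[0.01,-0.05,0],0],[0,[0.02,-0.1,0],0],[0,[0.03,-0.14,0],0],[0,[0.05,-0.19,0],0],[0,[0.06,-0.24,0],0],[0,[0.07,-0.29,0],0],[0,[0.07,-0.3,0],0],[0,[0.07,-0.3,0],0],[0,[0.07,-0.3,0],0],[0,[0.07,-0.3,0],0]])

```text
clock: 12.9
tool_pos: [0.5907, 0.0649, 0.1106]
tcp_rot: [[0.853, 0.521, 0.001], [0.521, -0.853, -0.001], [0.0, 0.001, -1.0]]
force: [0.8, -5.9, -1.9]
finger_gap: 0.261
```

```bash
python3 st.py
```

```text
t 12.9 pos [0.5907 0.0649 0.1106] tray xy 0.5815 -0.1224 F tray xyz -1.05 -5.89 -1.91 tq [-1.529 -0.259  0.025] gap 0.261 az 31.41
q [-0.693  0.343  0.645  1.768 -0.227  1.105 -0.996]
1cm tray y in tool cm: [ 0.229 -0.973 -0.001]
```

play_rows(rows=[[0,[0.01,-0.05,0],0],[0,[0.02,-0.1,0],0],[0,[0.03,-0.14,0],0],[0,[0.05,-0.19,0],0],[0,[0.05,-0.2,0],0],[0,[0.05,-0.2,0],0],[0,[0.05,-0.2,0],0],[0,[0.05,-0.2,0],0],[0,[0.05,-0.2,0],0],[0,[0.05,-0.2,0],0]])

```text
clock: 13.73
tool_pos: [0.5904, 0.0659, 0.1106]
tcp_rot: [[0.854, 0.521, 0.001], [0.521, -0.854, -0.002], [-0.0, 0.003, -1.0]]
force: [1.9, -7.7, -2.1]
finger_gap: 0.256
```

```bash
python3 st.py
```

```text
t 13.73 pos [0.5904 0.0659 0.1106] tray xy 0.5815 -0.1213 F tray xyz -0.55 -7.92 -2.11 tq [-1.858 -0.352  0.045] gap 0.256 az 31.38
q [-0.696  0.342  0.645  1.769 -0.225  1.105 -1.   ]
1cm tray y in tool cm: [ 0.229 -0.973 -0.003]
```

play_rows(rows=[[0,[0.01,-0.05,0],0],[0,[0.02,-0.1,0],0],[0,[0.03,-0.14,0],0],[0,[0.05,-0.19,0],0],[0,[0.06,-0.24,0],0],[0,[0.07,-0.29,0],0],[0,[0.07,-0.3,0],0],[0,[0.07,-0.3,0],0],[0,[0.07,-0.3,0],0],[0,[0.07,-0.3,0],0]])

```text
clock: 14.57
tool_pos: [0.5905, 0.0672, 0.1124]
tcp_rot: [[0.854, 0.52, 0.004], [0.52, -0.854, -0.003], [0.001, 0.005, -1.0]]
force: [0.9, -10.5, 5.4]
finger_gap: 0.163
```

```bash
python3 st.py
```

```text
t 14.57 pos [0.5905 0.0672 0.1124] tray xy 0.582 -0.1201 F tray xyz -2.43 -10.21 5.38 tq [-2.436 -0.051  0.116] gap 0.163 az 31.32
q [-0.7    0.339  0.646  1.768 -0.222  1.105 -1.005]
1cm tray y in tool cm: [ 0.228 -0.974 -0.004]
```

play_rows(rows=[[0,[0,0,-0.05],0],[0,[0,0,-0.1],0],[0,[0,0,-0.15],0],[0,[0,0,-0.2],0],[0,[0,0,-0.2],0],[0,[0,0,-0.2],0],[0,[0,0,-0.2],0],[0,[0,0,-0.2],0],[0,[0,0,-0.2],0],[0,[0,0,-0.2],0]])

```text
clock: 15.4
tool_pos: [0.5904, 0.0673, 0.1124]
tcp_rot: [[0.854, 0.52, 0.004], [0.52, -0.854, -0.004], [0.001, 0.005, -1.0]]
force: [4.7, -10.6, -5.6]
finger_gap: 0.16
```

```bash
python3 st.py
```

```text
t 15.4 pos [0.5904 0.0673 0.1124] tray xy 0.5819 -0.1199 F tray xyz 1.12 -11.57 -5.58 tq [-2.233 -1.08   0.099] gap 0.16 az 31.33
q [-0.701  0.339  0.646  1.768 -0.221  1.105 -1.007]
1cm tray y in tool cm: [ 0.228 -0.974 -0.005]
```

play_rows(rows=[[0,[0.01,-0.03,0.05],0],[0,[0.01,-0.06,0.1],0],[0,[0.02,-0.1,0.1],0],[0,[0.02,-0.1,0.1],0],[0,[0.02,-0.1,0.1],0],[0,[0.02,-0.1,0.1],0],[0,[0.02,-0.1,0.1],0],[0,[0.02,-0.1,0.1],0],[0,[0.02,-0.1,0.1],0],[0,[0.02,-0.1,0.1],0]])

```text
clock: 16.23
tool_pos: [0.5903, 0.0676, 0.1124]
tcp_rot: [[0.854, 0.52, 0.004], [0.52, -0.854, -0.005], [0.001, 0.006, -1.0]]
force: [4.2, -11.3, -0.9]
finger_gap: 0.164
```

```bash
python3 st.py
```

```text
t 16.23 pos [0.5903 0.0676 0.1124] tray xy 0.582 -0.1197 F tray xyz 0.44 -12.02 -0.88 tq [-2.56  -0.722  0.174] gap 0.164 az 31.31
q [-0.702  0.339  0.646  1.769 -0.221  1.105 -1.008]
1cm tray y in tool cm: [ 0.228 -0.974 -0.006]
```

play_rows(rows=[[0,[0,0,0],2],[0,[0,0,0],4],[0,[0,0,0],6],[0,[0,0,0],8],[0,[0,0,0],10],[0,[0,0,0],12],[0,[0,0,0],14],[0,[0,0,0],15],[0,[0,0,0],15],[0,[0,0,0],15]])

```text
clock: 17.07
tool_pos: [0.59, 0.0681, 0.1124]
tcp_rot: [[0.96, 0.28, 0.003], [0.28, -0.96, -0.004], [0.002, 0.005, -1.0]]
force: [2.4, -9.6, -0.2]
finger_gap: 0.157
```

```bash
python3 st.py
```

```text
t 17.07 pos [0.59   0.0681 0.1124] tray xy 0.5818 -0.1191 F tray xyz -0.74 -9.86 -0.21 tq [-2.415 -0.54  -0.066] gap 0.157 az 16.29
q [-0.738  0.348  0.692  1.77  -0.241  1.108 -1.254]
1cm tray y in tool cm: [-0.033 -0.999 -0.005]
```

play_rows(rows=[[0,[0,-0.02,0],2],[0,[0,-0.04,0],4],[0,[0,-0.05,0],6],[0,[0,-0.05,0],8],[0,[0,-0.05,0],10],[0,[0,-0.05,0],12],[0,[0,-0.05,0],14],[0,[0,-0.05,0],15],[0,[0,-0.05,0],15],[0,[0,-0.05,0],15]])

```text
clock: 17.9
tool_pos: [0.5897, 0.0688, 0.1124]
tcp_rot: [[1.0, 0.022, 0.003], [0.022, -1.0, -0.003], [0.003, 0.003, -1.0]]
force: [2.2, -11.0, 0.4]
finger_gap: 0.153
```

```bash
python3 st.py
python3 - <<'E'
from bench import robot
from h import *
c=robot.capture("scene"); f=c["frame"][:,:,::-1]
cv2.imwrite("pics/scene5.png",cv2.resize(f[155:275,190:350],None,fx=5,fy=5,interpolation=cv2.INTER_CUBIC))
s=robot.sense();print(s["force"],s["wrist_torque"])
E
```

```text
t 17.9 pos [0.5897 0.0688 0.1124] tray xy 0.5818 -0.1183 F tray xyz -1.31 -11.1 0.4 tq [-2.249 -0.491 -0.304] gap 0.153 az 1.25
q [-0.776  0.358  0.739  1.772 -0.263  1.111 -1.5  ]
1cm tray y in tool cm: [-0.291 -0.957 -0.004]
[  2.74803719 -11.49004868  -0.6444264 ] [-2.28440408 -0.45500218 -0.38165195]
```

View pics/scene5.png

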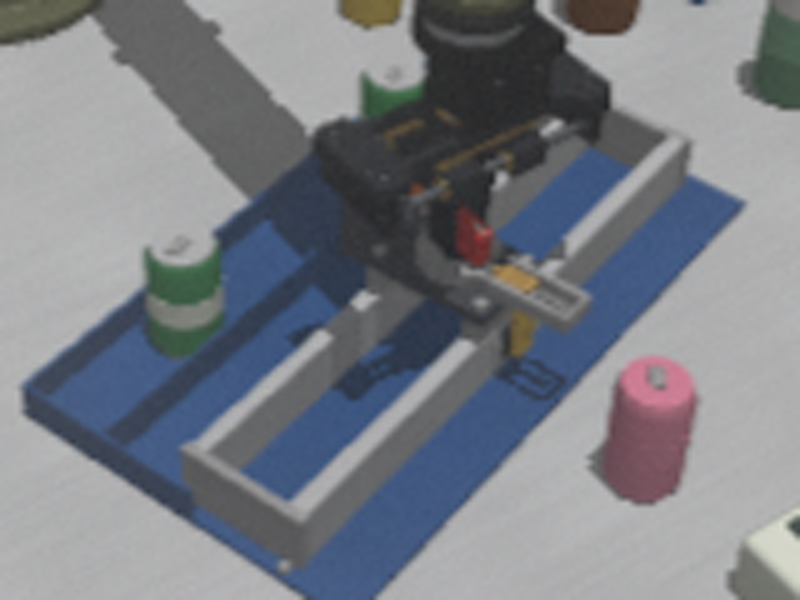

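```bash
cat > pawl.py <<'E'
from bench import robot
from h import *
import sys
y=np.array([np.cos(np.radians(108.15)),np.sin(np.radians(108.15)),0]); x=np.array([y[1],-y[0],0])
def brass(c,box):
    h=cv2.cvtColor(c["frame"],cv2.COLOR_RGB2HSV); g=np.zeros(h.shape[:2],bool); g[box[0]:box[1],box[2]:box[3]]=1
    m=g&(h[...,0]>12)&(h[...,0]<32)&(h[...,1]>110)&(h[...,2]>70)
    P=pts(c)
    n,l,st,ce=cv2.connectedComponentsWithStats(m.astype(np.uint8))
    for i in range(1,n):
        if st[i,4]>5:
            q=ray(c,*ce[i],.085); print(st[i],ce[i].round(2),"tray x,y @.085",(x@q).round(4),(y@q).round(4),"z",np.median(P[l==i][:,2]).round(3))
if len(sys.argv)<2:
    brass(dict(np.load("scene0.npz")),(200,270,240,340)); print("now")
c=robot.capture("scene"); brass(c,(190,250,260,340)); 
t=robot.capture("top"); brass(t,(110,200,200,330))
E
python3 pawl.py; python3 st.py
```

```text
[265 231   8   5  25] [268.56 232.88] tray x,y @.085 0.628 -0.2477 z 0.09
[268 242   5   7  15] [270.47 245.07] tray x,y @.085 0.6626 -0.2845 z 0.046
now
[289 208   8   5  20] [292.8 210.2] tray x,y @.085 0.6297 -0.1138 z 0.091
[293 218   3   8  20] [293.85 221.2 ] tray x,y @.085 0.6613 -0.1549 z 0.047
t 18.05 pos [0.5898 0.0687 0.1124] tray xy 0.5818 -0.1184 F tray xyz -1.28 -9.39 0.38 tq [-2.153 -0.463 -0.289] gap 0.154 az 1.25
q [-0.776  0.358  0.739  1.772 -0.263  1.111 -1.5  ]
1cm tray y in tool cm: [-0.291 -0.957 -0.004]
```

play_rows(rows=[[0,[-0.02,-0.05,0],2],[0,[-0.03,-0.08,0],4],[0,[-0.03,-0.1,0],6],[0,[-0.03,-0.1,0],8],[0,[-0.03,-0.1,0],10],[0,[-0.03,-0.1,0],10],[0,[-0.03,-0.1,0],10],[0,[-0.03,-0.1,0],10],[0,[-0.03,-0.1,0],10],[0,[-0.03,-0.1,0],10]])

```text
clock: 18.88
tool_pos: [0.5897, 0.0693, 0.1124]
tcp_rot: [[0.988, -0.154, 0.004], [-0.154, -0.988, -0.003], [0.004, 0.003, -1.0]]
force: [3.4, -10.3, -0.1]
finger_gap: 0.158
```

```bash
python3 st.py; python3 pawl.py 1; python3 st.py
```

```text
t 18.88 pos [0.5897 0.0693 0.1124] tray xy 0.5819 -0.1178 F tray xyz 0.01 -10.87 -0.1 tq [-2.324 -0.624 -0.772] gap 0.158 az -8.85
q [-0.803  0.365  0.772  1.773 -0.278  1.113 -1.665]
1cm tray y in tool cm: [-0.454 -0.891 -0.004]
[289 208   7   4  18] [291.89 209.61] tray x,y @.085 0.6257 -0.1133 z 0.091
[292 218   3   7  18] [292.89 220.56] tray x,y @.085 0.6572 -0.1544 z 0.049
t 18.98 pos [0.5897 0.0693 0.1124] tray xy 0.5819 -0.1179 F tray xyz -0.32 -11.36 -0.08 tq [-2.347 -0.598 -0.781] gap 0.155 az -8.86
q [-0.803  0.366  0.772  1.773 -0.278  1.113 -1.665]
1cm tray y in tool cm: [-0.454 -0.891 -0.004]
```

play_rows(rows=[[0,[0,0,0],2],[0,[-0.01,-0.02,0],4],[0,[-0.01,-0.03,0],6],[0,[-0.01,-0.03,0],7],[0,[-0.01,-0.03,0],7],[0,[-0.01,-0.03,0],7],[0,[-0.01,-0.03,0],7],[0,[-0.01,-0.03,0],7],[0,[-0.01,-0.03,0],7],[0,[-0.01,-0.03,0],7]])

```text
clock: 19.82
tool_pos: [0.5898, 0.0699, 0.1124]
tcp_rot: [[0.963, -0.271, 0.004], [-0.271, -0.963, -0.004], [0.005, 0.002, -1.0]]
force: [3.7, -10.1, -0.4]
finger_gap: 0.157
```

```bash
python3 st.py; python3 pawl.py 1; python3 st.py
```

```text
t 19.82 pos [0.5898 0.0699 0.1124] tray xy 0.5822 -0.1173 F tray xyz 0.32 -10.78 -0.42 tq [-2.303 -0.658 -0.088] gap 0.157 az -15.71
q [-0.821  0.372  0.795  1.773 -0.288  1.114 -1.778]
1cm tray y in tool cm: [-0.557 -0.83  -0.005]
[288 208   8   4  20] [291.5 209.5] tray x,y @.085 0.6244 -0.1137 z 0.091
[292 218   3   7  18] [292.89 220.56] tray x,y @.085 0.6572 -0.1544 z 0.047
t 19.92 pos [0.5898 0.0699 0.1124] tray xy 0.5822 -0.1173 F tray xyz 0.71 -11.67 -0.34 tq [-2.36  -0.728 -0.066] gap 0.156 az -15.71
q [-0.821  0.372  0.795  1.773 -0.288  1.114 -1.778]
1cm tray y in tool cm: [-0.557 -0.83  -0.005]
```

play_rows(rows=[[0,[0.03,0.04,0],0],[0,[0.06,0.08,0],0],[0,[0.08,0.13,0],0],[0,[0.11,0.17,0],0],[0,[0.14,0.21,0],0],[0,[0.17,0.25,0],0],[0,[0.17,0.25,0],0],[0,[0.17,0.25,0],0],[0,[0.17,0.25,0],0],[0,[0.17,0.25,0],0]])

```text
clock: 20.75
tool_pos: [0.5898, 0.0697, 0.1124]
tcp_rot: [[0.963, -0.269, 0.002], [-0.269, -0.963, -0.001], [0.002, -0.0, -1.0]]
force: [1.6, -6.2, 1.7]
finger_gap: 0.156
```

```bash
python3 st.py; python3 pawl.py 1; python3 st.py
```

```text
t 20.75 pos [0.5898 0.0697 0.1124] tray xy 0.5822 -0.1175 F tray xyz -0.36 -6.36 1.71 tq [-1.501 -0.125 -0.082] gap 0.156 az -15.6
q [-0.817  0.373  0.793  1.772 -0.292  1.117 -1.772]
1cm tray y in tool cm: [-0.556 -0.831 -0.001]
[288 208   8   4  20] [291.5 209.5] tray x,y @.085 0.6244 -0.1137 z 0.091
[292 218   3   7  18] [292.89 220.56] tray x,y @.085 0.6572 -0.1544 z 0.047
t 20.85 pos [0.5898 0.0697 0.1123] tray xy 0.5822 -0.1175 F tray xyz 0.13 -6.33 0.79 tq [-1.482 -0.152 -0.059] gap 0.159 az -15.61
q [-0.817  0.373  0.793  1.772 -0.292  1.117 -1.772]
1cm tray y in tool cm: [-0.556 -0.831 -0.001]
```

play_rows(rows=[[0,[0.03,0.04,0],0],[0,[0.06,0.08,0],0],[0,[0.08,0.13,0],0],[0,[0.11,0.17,0],0],[0,[0.14,0.21,0],0],[0,[0.17,0.25,0],0],[0,[0.19,0.29,0],0],[0,[0.19,0.29,0],0],[0,[0.19,0.29,0],0],[0,[0.19,0.29,0],0]])

```text
clock: 21.68
tool_pos: [0.59, 0.0695, 0.1123]
tcp_rot: [[0.964, -0.267, -0.0], [-0.267, -0.964, 0.003], [-0.001, -0.003, -1.0]]
force: [-1.4, -1.4, 5.9]
finger_gap: 0.157
```

```bash
python3 st.py; python3 pawl.py 1; python3 st.py
```

```text
t 21.68 pos [0.59   0.0695 0.1123] tray xy 0.5822 -0.1178 F tray xyz -1.73 -0.95 5.87 tq [-0.355  0.538 -0.041] gap 0.157 az -15.47
q [-0.812  0.374  0.792  1.77  -0.297  1.12  -1.765]
1cm tray y in tool cm: [-0.554 -0.833  0.003]
[288 208   8   4  20] [291.5 209.5] tray x,y @.085 0.6244 -0.1137 z 0.09
[291 217   4   8  19] [292.68 220.68] tray x,y @.085 0.657 -0.1553 z 0.046
t 21.78 pos [0.59   0.0694 0.1123] tray xy 0.5822 -0.1178 F tray xyz -2.54 -0.97 5.51 tq [-0.381  0.53  -0.107] gap 0.157 az -15.47
q [-0.812  0.374  0.792  1.77  -0.296  1.12  -1.765]
1cm tray y in tool cm: [-0.554 -0.833  0.003]
```

play_rows(rows=[[0,[0.01,0.02,-0.05],0],[0,[0.02,0.03,-0.1],0],[0,[0.02,0.03,-0.1],0],[45,[0.02,0.03,-0.1],0],[45,[0.02,0.03,-0.1],0],[45,[0.02,0.03,-0.1],0],[45,[0.02,0.03,-0.1],0],[45,[0.02,0.03,-0.1],0],[45,[0.02,0.03,-0.1],0],[45,[0.02,0.03,-0.1],0]])

```text
clock: 22.62
tool_pos: [0.5899, 0.067, 0.1124]
tcp_rot: [[0.963, -0.268, -0.0], [-0.268, -0.963, 0.0], [-0.0, 0.0, -1.0]]
force: [0.0, 0.3, -0.3]
finger_gap: 0.444
```

```bash
python3 st.py; python3 pawl.py 1
```

```text
t 22.62 pos [0.5899 0.067  0.1124] tray xy 0.5815 -0.1201 F tray xyz 0.11 0.25 -0.29 tq [-0.06   0.147 -0.018] gap 0.444 az -15.56
q [-0.811  0.374  0.794  1.77  -0.294  1.12  -1.765]
1cm tray y in tool cm: [-0.555 -0.832  0.   ]
[288 208   8   5  21] [291.62 209.62] tray x,y @.085 0.625 -0.1139 z 0.09
[291 217   4   8  20] [292.75 220.55] tray x,y @.085 0.6569 -0.1547 z 0.048
```

play_rows(rows=[[45,[0,0,-1],0],[45,[0,0,-3],0],[45,[0,0,-6],0],[45,[0,0,-10],0],[45,[0,0,-14],0],[45,[3,0,-18],0],[45,[6,0,-20],0],[45,[9,0,-20],0],[45,[9,0,-20],0],[45,[9,0,-20],0]])

```text
clock: 23.55
tool_pos: [0.6776, 0.0416, 0.3121]
tcp_rot: [[0.963, -0.27, -0.001], [-0.27, -0.963, -0.003], [-0.0, 0.003, -1.0]]
force: [-0.4, -0.3, -0.3]
finger_gap: 0.449
```

```bash
python3 st.py; python3 pawl.py 1;  python3 - <<'E'
from bench import robot
from h import *
y=np.array([np.cos(np.radians(108.15)),np.sin(np.radians(108.15)),0]); x=np.array([y[1],-y[0],0])
for n,b in (("scene",(155,275,190,350)),("top",(115,245,165,345))):
    c=robot.capture(n); f=c["frame"][:,:,::-1]
    cv2.imwrite(f"pics/{n}6.png",cv2.resize(f[b[0]:b[1],b[2]:b[3]],None,fx=4.4,fy=4.4,interpolation=cv2.INTER_CUBIC))
    P=pts(c);h=cv2.cvtColor(c["frame"],cv2.COLOR_RGB2HSV); zz=P[...,2]; g=np.zeros(zz.shape,bool); g[b[0]:b[1],b[2]:b[3]]=1
    k=g&(zz>0.084)&(zz<0.104)&(h[...,1]<60)&(h[...,2]>120)
    nn,l,st,ce=cv2.connectedComponentsWithStats(k.astype(np.uint8))
    for i in range(1,nn):
        if st[i,4]>30:
            q=ray(c,*ce[i],.0937); print(n,st[i],"tray",(x@q).round(4),(y@q).round(4))
E
```

```text
t 23.55 pos [0.6776 0.0416 0.3121] tray xy 0.6569 -0.1715 F tray xyz -0.44 -0.17 -0.28 tq [-0.005  0.152 -0.009] gap 0.449 az -15.66
q [-0.672  0.453  0.84   1.277 -0.329  1.552 -1.722]
1cm tray y in tool cm: [-0.556 -0.831 -0.002]
[291 218   4   7  18] [292.72 220.78] tray x,y @.085 0.6574 -0.1556 z 0.046
scene [262 166  13   7  73] tray 0.436 0.0077
scene [291 166   7   8  37] tray 0.5118 0.0636
scene [277 173  12   7  71] tray 0.5027 0.0065
scene [268 180  13   8  83] tray 0.5027 -0.0472
scene [218 199  15  10 107] tray 0.4386 -0.2364
top [291 188  15  14 173] tray 0.439 -0.2363
top [197 192  15  15 163] tray 0.505 0.0583
```

View pics/scene6.png

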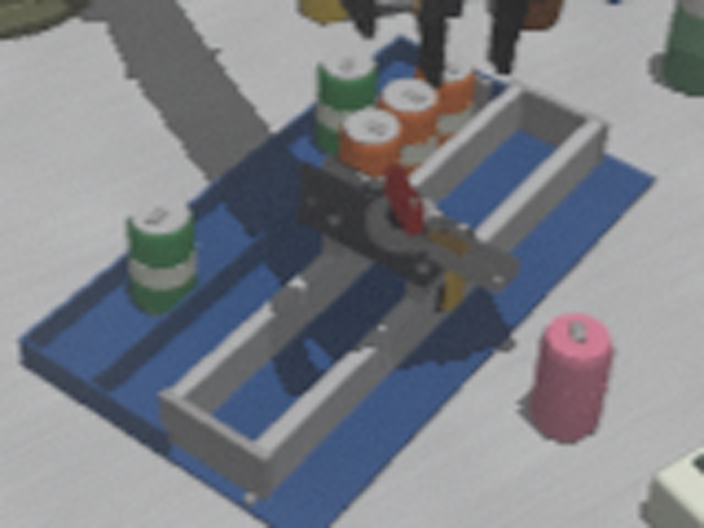

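View pics/top6.png

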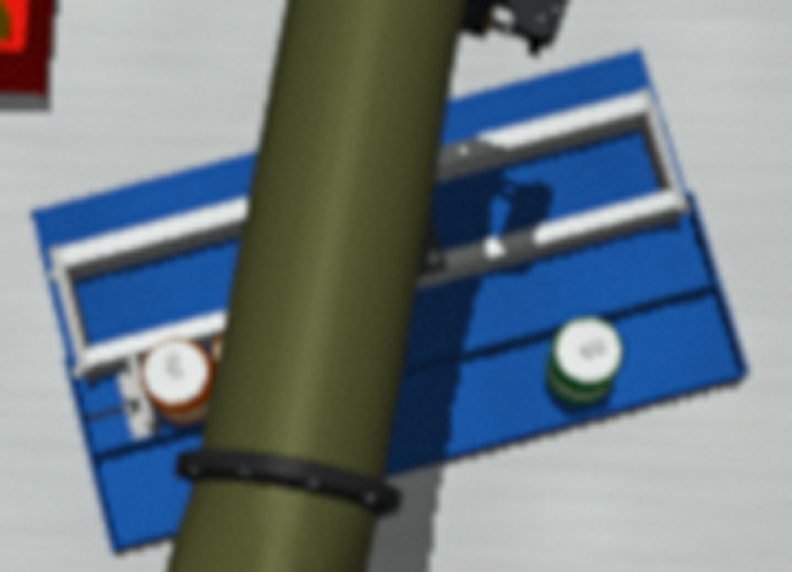

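```bash
python3 -c "
from bench import robot
print(robot.job_done())"
```

```text
the job is handed in; nothing more can be done
None
```

I closed the row of orange cans against the end stop, squeezed it, turned the knob clockwise until the pawl dropped, let go and handed the job in at about 24 s. No verdict was reported. The final squeeze comes from the arm's force and the geometry, not from a direct reading.

- **Closing and squeezing:** I slid the bar about 134 mm. The force along the rails rose from about 5 N while the cans were sliding to about 12 N. Taking off friction, I put the squeeze between the cans at 9 to 10.5 N, with the pawl still on the rim.
- **Turning:** I turned the knob about 47° in steps, holding 10 to 12 N along the rails. The twist on the wrist built up to -0.8 N m as the pawl pulled the knob on, then fell to about 0. In the camera image the pawl moved inward 4 to 5 mm.
- **Lock check:** Before letting go I eased the arm's force from about 11 N to about 1 N. The pawl and bar stayed where they were in the image, to within about 1 mm. After release the wrist force read about zero and the arm lifted clear.
- **Last view:** The three orange cans stood upright, about 53 mm apart, with the last one at the stop. The pink can, which stands beside the path, was where it had been. The two green cans looked unmoved, though I measured only one in both views and the other in just one. I didn't check the other bystanders one by one.

**What disagreed:**
- The fingers first closed on something about 23 mm wide, probably the hub under the bar. They slipped up onto the 14 mm bar during the squeeze, and I re-levelled the arm there.
- During the turn the force and torque readings differed by 1 to 1.5 N.
- Allowing for friction in either direction, the squeeze between the first two cans is most likely 8.5 to 12.5 N. At worst it could be about 1 N lower if the bar crept slightly as I unloaded it.

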